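# Let down the bonding press and ballast it

### The arm

A 6-joint arm with a two-finger parallel gripper is mounted at the origin on the work surface. World frame = base frame: x ahead of the robot, y to its left, z up, the work surface at z = 0. Lengths are in m, angles in rad, forces in N, time in s.
With the tool pointing down it reaches from about 0.425 to 0.95 m from the base axis. Payload 3.5 kg.
Tool frame: the origin (TCP) lies at the very end of the fingers, on their centre line; the grasp point (between the pads) lies 19 mm behind it; z points along the fingers, y is the line along which they close (so a half turn about z gives the same grasp; the last joint's range is limited). The gripper opens to 85 mm and grips with 20 to 120 N. Pads are 22 mm wide; open, the fingers measure 114 mm over their backs; the gripper's body (76 mm by 85 mm) begins 54 mm behind the grasp point. The pads swing forward as they close: fully open they stand 13 mm farther back than shut.
Start: joints at [0.982, 0.286, 1.577, -0, 1.279, -0.15], TCP at [0.287, 0.611, 0.231] pointing down, gripper open.
Joint ranges: [-2.77, 2.77], [-0.9, 2.22], [0.21, 2.48], [-1.53, 4.67], [0.24, 2.81], [-2.84, 2.84]. Speed limits (rad/s): [2.79, 2.79, 3.14, 3.14, 3.14, 3.14].

### API

Orientations are given as a unit quaternion [x, y, z, w].
In Python, from plant import ctrl gives the robot as it stands.
- The arm moves only by the tool carry_out, never from a script. Its argument "deltas" is one flat list of numbers, 6 for each row, row after row: the shift along the tool's x, y, z in m, then the turn, a rotation vector about the tool's x, y, z in rad. A call has 1 to 5 rows; each row is the pose to reach, as a shift and turn from the pose commanded when the call began, along the tool's axes at that moment; what a row does not reach only later rows make up. A row lasts 1/8 s, in which the tool goes at most 62.5 mm and 10.7 degrees, less where a joint would pass 70% of its speed; a pose out of reach is approached as far as the arm can. A call with a gripper value outside its range is refused whole. "grip" is the opening in per cent of the stroke, from 0 (shut) to 100 (fully open), set as the call begins (left out, the last holds). The fingers move at their own pace and stop on an object; "grip_force" is the grip in N (left out, the last holds). Time passes only in rows, so rows that repeat a pose let the fingers close. It gives the time, the measured TCP pose, the force, the opening and the grip force at its end, in the units of the state.
- ctrl.get_state(): the state, without advancing time (a new reading comes with each control period).
- ctrl.read_camera(name): name is "scene" or "side" or "wrist"; returns (picture, depth): 420x560x3 uint8, red, green, blue; 420x560 float32, m along the optical axis (not along the pixel's ray), 0 where there is no reading.
- ctrl.camera_model(name): a dict with "intrinsics" (3x3 intrinsics, pixels), "extrinsics" (4x4, takes a point from world to camera coordinates); the wrist camera has in their place "hand_eye" (4x4, takes a point from camera to tool coordinates, whose origin is the TCP and whose axes are the flange's). Camera axes: x right, y down, z forward; pixel columns grow to the right and rows downward; lengths in m; the calibration is good to about 2 mm. A picture is of the moment at which its call begins: read the wrist's pose just before it. camera_model takes no time and is no camera call.
- ctrl.sign_off(): hands the job in; it is judged then, once.
Trained networks look in the newest picture that a camera, given by its name, has taken for a name from the list of things; names that differ only in an ending like _2 or _b are one class to them, and where a whole thing is asked for, a point or a joint stands for the part that bears it (a point fixed in the world has none). Each returns a list of dicts, best first, with "score" (0 to 1); they miss things now and then, are a little off and sometimes report something else, mostly with a low value. They report only what shows in the picture. A call takes as long as a camera call. They do not tell look-alikes from the thing itself.
- ctrl.find_in(camera, query): "uv" ([column, row] in pixels, amid what is visible of it).
The state is a dict: "time": time; "qpos": joint angles; "dq": joint speeds; "joint_efforts": joint torques, N m; "eef_pos": TCP position; "tcp_rot": TCP orientation; "contact_force": force on the tool from outside, world axes, zero at the start; "wrist_torque": the same for the moment, N m; "opening": opening from 0.0 (shut) to 1.0 (fully open); "finger_force": force on a finger pad.
Only numpy, scipy, OpenCV 4.12 (cv2) and the standard library are available. Lean on these libraries where they do the work, as an engineer would, in place of code of your own. Each camera call takes 0.05 s, during which the arm holds its last target. There are 200 camera calls.

### The job

Set the bonding press for its overnight glue: with the trays still on the bench, work the wedge backward out from under the heavy plate in small tugs so that the plate comes down gently, never dropping, and lies fully shut, then hang the wedge by its handle on the hook stand. Then load the shut plate with every ballast tray, all in one stack on the rubber pad, long sides along the pad: each flat on the rims of the one below and shifted lengthwise, in turn about 15 mm to one side and 15 mm to the other side of the pad's middle line, so that their ends stick out as finger-holds. Leave the bottle and the brush where they are.

Things in the scene. Friction and masses are not known exactly. Their poses are not given: they have to be found in the camera images.
- press: bonding press, fixed: steel base with a laptop lid in it under a hinged plate 300 wide, 270 deep, 10 thick. Origin on the bench below the middle of the shut plate's front edge (towards the robot); x back to the hinge, y along the edge, z up. Shut, the plate spans 30 to 40 mm above the bench. The first 100 mm under it are empty but for feet 18 across at x 20, y +-135.
- plate: the hinged plate; origin in the middle of its front edge, half-way through its thickness; x back towards its hinge (a level axis along y, 270 mm behind the front edge), z out of its upper face. Shut it lies level, origin 35 mm up; at the start it is propped, front edge 28 mm higher, tilted 0.104 rad. It weighs about 2.2 kg, turns freely and falls if its prop is taken away at once.
- pad (a point): centre of the upper face of the black rubber pad on the plate near its front edge, 60 mm behind that edge; the pad is 220 long (y, along the front edge), 70 deep (x), 2 thick, with a thin white line across it at its middle (y = 0); with the plate shut its upper face is 42 mm above the bench, z up.
- wedge_bar (a point): black wedge with steel D-handle, 190 long, 30 wide, 62 high, 0.22 kg, standing on the bench. Point on the handle's level bar, where to grip: bar 14 wide (y), 12 high, middle 56 above the underside. x to the nose (at first under the plate), z up. Bar from 60 ahead (thick face, 62 high; the top slopes from it over 100 to 22 at the nose) to 30 behind. Window under the bar 42 high, through along y.
- wedge_eye (a point): point on the underside of the handle's bar, 38 mm ahead (x) of the grip point and 6 mm lower, about above the wedge's centre of mass: where the bar should lie on the hook. The window below it is 42 high, over a foot 10 thick, and reaches 19 mm ahead and 58 mm behind this point. Axes as for the grip point.
- wedge_nose (a point): thin end of the wedge, 160 mm ahead of the grip point, 11 mm above its underside (the nose is 22 high); axes as for the grip point.
- stand: hook stand, fixed: steel base 130 by 100 and 12 high, post 16 across and 173 high, with one level hook arm (round, 10 thick) that leaves the post along the stand's -x. Origin on the bench under the post; z up.
- hook_mid (a point): top of the hook's arm, 45 mm out from the post's axis along the stand's -x, 165 mm above the bench: where the hung handle should lie; axes as for the stand.
- hook_tip (a point): top of the hook's upturned end, 85 mm out from the post's axis, 176 mm above the bench (11 mm higher than the arm).
- tray1_c (a point): one of up to four like open steel trays holding battery cells, used as ballast: 150 long (x), 54 wide (y), 32 high, flat underside, flat rims 8 wide on the long sides, about 0.4 kg; this point is its centre, half-way up. Starts on the bench. None if absent.
- tray2_c (a point): one of up to four like open steel trays holding battery cells, used as ballast: 150 long (x), 54 wide (y), 32 high, flat underside, flat rims 8 wide on the long sides, about 0.4 kg; this point is its centre, half-way up. Starts on the bench. None if absent.
- tray3_c (a point): one of up to four like open steel trays holding battery cells, used as ballast: 150 long (x), 54 wide (y), 32 high, flat underside, flat rims 8 wide on the long sides, about 0.4 kg; this point is its centre, half-way up. Starts on the bench. None if absent.
- tray4_c (a point): one of up to four like open steel trays holding battery cells, used as ballast: 150 long (x), 54 wide (y), 32 high, flat underside, flat rims 8 wide on the long sides, about 0.4 kg; this point is its centre, half-way up. Starts on the bench. None if absent.
- bottle: solvent bottle, bystander, 52 across, 130 high; origin under its centre
- brush: small brush lying on the bench, bystander; origin under its middle
Things that resemble listed ones, but are neither listed nor needed, are in the scene too. What is shaped like the part that bears wedge_bar but blue, green or turquoise is not meant.

How it is judged:
On the way, in this order (a step that is already met when the one before it is completed fails the run):
1. the wedge is out from under the plate and the plate is shut, with all trays still on the bench (angle between plate's own z axis and vertical below 0.012 rad and x of wedge_nose in the frame of press below -0.003 m and height (world z) of each of tray1_c, tray2_c, tray3_c, tray4_c below 0.035 m), for 0.2 s.
2. the wedge hangs by its handle on the hook, with all trays still on the bench (contact force between wedge and stand above 0.8 N and distance between wedge_eye and hook_mid below 0.06 m and height (world z) of wedge_eye above 0.14 m and height (world z) of each of tray1_c, tray2_c, tray3_c, tray4_c below 0.035 m), for 0.2 s.
At the end, for the whole second after the job is handed in: Plate shut (0.012 rad); wedge hangs on the hook by its handle; all trays in one flat stack on the pad, along it within 0.2 rad and within 20 mm of its centre across; their centres lie in turn 5 to 28 mm to one and the other side of its middle line (angle between plate's own z axis and vertical below 0.012 rad and contact force between wedge and stand above 0.8 N and distance between wedge_eye and hook_mid below 0.06 m and height (world z) of wedge_eye above 0.14 m and x of tray1_c in the frame of pad between -0.02 and 0.02 m and angle between the x axis of each of tray1_c, tray2_c, tray3_c, tray4_c and the y axis of pad, either way round below 0.2 rad and angle between each of tray1_c, tray2_c, tray3_c, tray4_c's own z axis and vertical below 0.08 rad and x of tray2_c in the frame of pad between -0.02 and 0.02 m and x of tray3_c in the frame of pad between -0.02 and 0.02 m and x of tray4_c in the frame of pad between -0.02 and 0.02 m and ((((z of tray1_c in the frame of pad between 0.009 and 0.023 m and y of tray1_c in the frame of pad between 0.005 and 0.028 m) or (z of tray1_c in the frame of pad between 0.041 and 0.055 m and y of tray1_c in the frame of pad between -0.028 and -0.005 m) or (z of tray1_c in the frame of pad between 0.073 and 0.087 m and y of tray1_c in the frame of pad between 0.005 and 0.028 m) or (z of tray1_c in the frame of pad between 0.105 and 0.119 m and y of tray1_c in the frame of pad between -0.028 and -0.005 m)) and ((z of tray2_c in the frame of pad between 0.009 and 0.023 m and y of tray2_c in the frame of pad between 0.005 and 0.028 m) or (z of tray2_c in the frame of pad between 0.041 and 0.055 m and y of tray2_c in the frame of pad between -0.028 and -0.005 m) or (z of tray2_c in the frame of pad between 0.073 and 0.087 m and y of tray2_c in the frame of pad between 0.005 and 0.028 m) or (z of tray2_c in the frame of pad between 0.105 and 0.119 m and y of tray2_c in the frame of pad between -0.028 and -0.005 m)) and ((z of tray3_c in the frame of pad between 0.009 and 0.023 m and y of tray3_c in the frame of pad between 0.005 and 0.028 m) or (z of tray3_c in the frame of pad between 0.041 and 0.055 m and y of tray3_c in the frame of pad between -0.028 and -0.005 m) or (z of tray3_c in the frame of pad between 0.073 and 0.087 m and y of tray3_c in the frame of pad between 0.005 and 0.028 m) or (z of tray3_c in the frame of pad between 0.105 and 0.119 m and y of tray3_c in the frame of pad between -0.028 and -0.005 m)) and ((z of tray4_c in the frame of pad between 0.009 and 0.023 m and y of tray4_c in the frame of pad between 0.005 and 0.028 m) or (z of tray4_c in the frame of pad between 0.041 and 0.055 m and y of tray4_c in the frame of pad between -0.028 and -0.005 m) or (z of tray4_c in the frame of pad between 0.073 and 0.087 m and y of tray4_c in the frame of pad between 0.005 and 0.028 m) or (z of tray4_c in the frame of pad between 0.105 and 0.119 m and y of tray4_c in the frame of pad between -0.028 and -0.005 m))) or (((z of tray1_c in the frame of pad between 0.009 and 0.023 m and y of tray1_c in the frame of pad between -0.028 and -0.005 m) or (z of tray1_c in the frame of pad between 0.041 and 0.055 m and y of tray1_c in the frame of pad between 0.005 and 0.028 m) or (z of tray1_c in the frame of pad between 0.073 and 0.087 m and y of tray1_c in the frame of pad between -0.028 and -0.005 m) or (z of tray1_c in the frame of pad between 0.105 and 0.119 m and y of tray1_c in the frame of pad between 0.005 and 0.028 m)) and ((z of tray2_c in the frame of pad between 0.009 and 0.023 m and y of tray2_c in the frame of pad between -0.028 and -0.005 m) or (z of tray2_c in the frame of pad between 0.041 and 0.055 m and y of tray2_c in the frame of pad between 0.005 and 0.028 m) or (z of tray2_c in the frame of pad between 0.073 and 0.087 m and y of tray2_c in the frame of pad between -0.028 and -0.005 m) or (z of tray2_c in the frame of pad between 0.105 and 0.119 m and y of tray2_c in the frame of pad between 0.005 and 0.028 m)) and ((z of tray3_c in the frame of pad between 0.009 and 0.023 m and y of tray3_c in the frame of pad between -0.028 and -0.005 m) or (z of tray3_c in the frame of pad between 0.041 and 0.055 m and y of tray3_c in the frame of pad between 0.005 and 0.028 m) or (z of tray3_c in the frame of pad between 0.073 and 0.087 m and y of tray3_c in the frame of pad between -0.028 and -0.005 m) or (z of tray3_c in the frame of pad between 0.105 and 0.119 m and y of tray3_c in the frame of pad between 0.005 and 0.028 m)) and ((z of tray4_c in the frame of pad between 0.009 and 0.023 m and y of tray4_c in the frame of pad between -0.028 and -0.005 m) or (z of tray4_c in the frame of pad between 0.041 and 0.055 m and y of tray4_c in the frame of pad between 0.005 and 0.028 m) or (z of tray4_c in the frame of pad between 0.073 and 0.087 m and y of tray4_c in the frame of pad between -0.028 and -0.005 m) or (z of tray4_c in the frame of pad between 0.105 and 0.119 m and y of tray4_c in the frame of pad between 0.005 and 0.028 m))))); the robot touches nothing.
It fails at once if the plate drops: it swings faster than 0.35 rad/s (angular speed of plate above 0.35 rad/s).
It fails at once if a bystander is moved more than 40 mm (distance of any of bottle, brush from where it was at the start of the episode above 0.04 m).
Of tray1, tray2, tray3, tray4 only 3 to 4 are there at a start; the rules pass over those that are not, and their reading is None.
At some moment in a run one of tray1, tray2, tray3, tray4 may be knocked a few centimetres aside while the robot is not near it.
It also fails if it takes over 210 s, if anything falls off the work surface, if the arm or the gripper's body presses on something with over 40 N, if the wrist force passes 120 N, or if a joint passes its speed limit or range.

## Working session

There is one attempt and no reset: what is moved stays moved. The work goes in short steps, Python scripts to look and compute and a tool call to move; the robot and the scene stay as the last step left them, time stands still between calls to the robot, and variables do not carry over. Pictures are saved under pics/ and viewed, at most 14 in all, crops included, and the job is handed in when it is done.

Besides the shell and the picture viewer there is one more tool, called after ">>>" as name(argument=value, ...), one argument or row to a line, values as JSON. carry_out: Moves the arm, as the interface text tells. Its arguments: {"type":"object","properties":{"deltas":{"type":"array"},"grip":{"type":"number"},"grip_force":{"type":"number"}},"required":["deltas"]}

```bash
ls; mkdir -p pics; cat > h.py <<'E'
import numpy as np, cv2, sys
from scipy.spatial.transform import Rotation as R
from plant import ctrl
def T_tool(s):
    T=np.eye(4);T[:3,:3]=R.from_quat(s["tcp_rot"]).as_matrix();T[:3,3]=s["eef_pos"];return T
class Cam:
    def __init__(c,name):
        c.name=name; s=ctrl.get_state(); m=ctrl.camera_model(name)
        c.K=np.array(m["intrinsics"]) if "intrinsics" in m else None
        if "extrinsics" in m: c.W=np.linalg.inv(np.array(m["extrinsics"]))
        else: c.W=T_tool(s)@np.array(m["hand_eye"])
        c.im,c.d=ctrl.read_camera(name)
        v,u=np.mgrid[:c.d.shape[0],:c.d.shape[1]]
        P=np.stack([(u-c.K[0,2])/c.K[0,0]*c.d,(v-c.K[1,2])/c.K[1,1]*c.d,c.d],-1)
        c.X=P@c.W[:3,:3].T+c.W[:3,3]; c.X[c.d==0]=np.nan
    def save(c,f,crop=None,scale=1):
        im=c.im if crop is None else c.im[crop[1]:crop[3],crop[0]:crop[2]]
        if scale!=1: im=cv2.resize(im,None,fx=scale,fy=scale,interpolation=cv2.INTER_CUBIC)
        cv2.imwrite(f,im[:,:,::-1])
    def at(c,u,v,r=2): return np.nanmedian(c.X[int(v)-r:int(v)+r+1,int(u)-r:int(u)+r+1].reshape(-1,3),0)
    def onplane(c,u,v,z):
        d=c.W[:3,:3]@np.array([(u-c.K[0,2])/c.K[0,0],(v-c.K[1,2])/c.K[1,1],1]); o=c.W[:3,3]
        return o+d*(z-o[2])/d[2]
    def find(c,q,n=5):
        for r in ctrl.find_in(c.name,q)[:n]:
            print(c.name,q,round(r["score"],2),np.round(r["uv"],0),np.round(c.at(*r["uv"]),3))
E
python3 - <<'E'
from h import *
np.set_printoptions(suppress=True)
s=ctrl.get_state();print({k:np.round(v,3) for k,v in s.items()})
for n in ["scene","side"]:
    c=Cam(n);c.save(f"pics/{n}0.png");print(n,np.round(c.W,3).tolist())
    for q in ["press","plate","wedge_bar","stand","tray1_c","bottle","brush"]: c.find(q)
E
```

```text
pics
{'time': np.float64(0.0), 'qpos': array([ 0.982,  0.287,  1.578, -0.   ,  1.279, -0.15 ]), 'dq': array([ 0.   , -0.001, -0.   ,  0.001,  0.   ,  0.   ]), 'joint_efforts': array([ -0.001, -40.599, -29.262,  -0.   ,   0.006,   0.   ]), 'eef_pos': array([0.286, 0.611, 0.23 ]), 'tcp_rot': array([ 0.218,  0.976, -0.001, -0.   ]), 'contact_force': array([ 0.849, -0.577, -0.673]), 'wrist_torque': array([ 0.047, -0.029, -0.009]), 'finger_force': np.float64(0.0), 'opening': np.float64(1.0)}
scene [[-0.771, 0.534, -0.348, 0.947], [0.637, 0.639, -0.431, 0.596], [-0.008, -0.554, -0.832, 1.225], [0.0, 0.0, 0.0, 1.0]]
scene press 0.87 [219. 299.] [0.751 0.104 0.053]
scene plate 0.79 [218. 294.] [0.747 0.088 0.053]
scene plate 0.55 [374. 245.] [0.285 0.246 0.021]
scene plate 0.42 [270. 251.] [0.537 0.057 0.01 ]
scene wedge_bar 0.96 [435. 330.] [0.368 0.538 0.061]
scene wedge_bar 0.91 [268. 252.] [0.54  0.057 0.01 ]
scene wedge_bar 0.74 [144. 169.] [ 0.671 -0.445  0.035]
scene wedge_bar 0.67 [183. 208.] [ 0.653 -0.236  0.022]
scene wedge_bar 0.64 [281. 144.] [ 0.245 -0.235  0.041]
scene stand 0
[... 359 characters left out ...]
005, -0.803, -0.596, 0.806], [0.0, 0.0, 0.0, 1.0]]
side press 0.58 [359. 212.] [0.739 0.05  0.054]
side press 0.16 [209. 211.] [0.277 0.244 0.019]
side plate 0.61 [351. 209.] [0.717 0.067 0.055]
side wedge_bar 0.88 [217. 329.] [ 0.23  -0.267  0.05 ]
side wedge_bar 0.84 [308. 228.] [0.574 0.072 0.008]
side wedge_bar 0.81 [428. 358.] [ 0.681 -0.452  0.006]
side wedge_bar 0.6 [218. 166.] [0.345 0.491 0.044]
side stand 0.92 [258. 188.] [0.466 0.329 0.024]
side tray1_c 0.6 [319. 346.] [ 0.451 -0.361  0.019]
side bottle 0.8 [284. 160.] [0.602 0.448 0.058]
side bottle 0.34 [211. 211.] [0.284 0.244 0.019]
side brush 0.83 [213. 212.] [0.286 0.236 0.019]
side brush 0.54 [357. 210.] [0.735 0.057 0.055]
```

View pics/scene0.png

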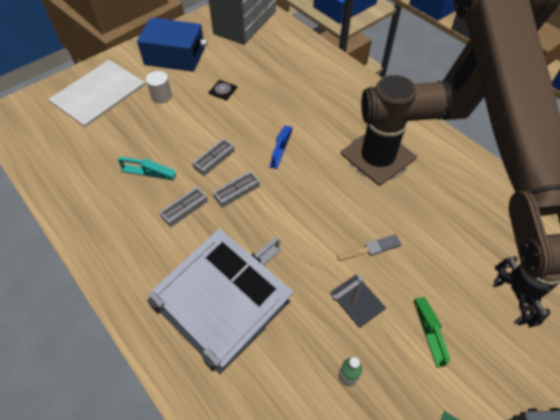

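View pics/side0.png

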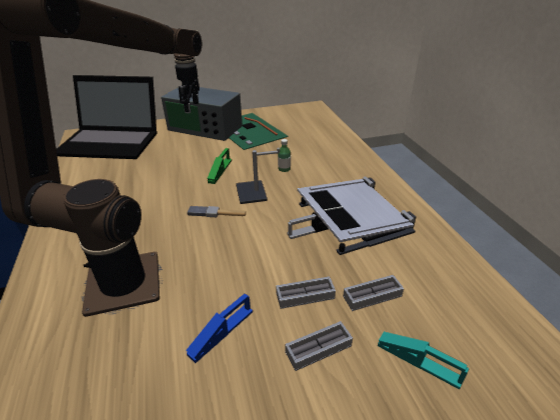

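The scene picture shows the true wedge (steel handle, black body) under the press's front edge at about (268,250). The look-alikes are green (432,330), blue (281,146) and turquoise (146,167), so they are not meant. There are three trays, at (214,157), (237,188) and (184,206). The stand is at (358,300), the brush at (370,247) and the bottle at (350,370).

```bash
cat > m0.py <<'E'
from h import *
np.set_printoptions(suppress=True,precision=3)
for n in ["scene","side"]:
    c=Cam(n); X=c.X.reshape(-1,3); X=X[~np.isnan(X[:,0])]
    def reg(x0,x1,y0,y1,z0,z1): return X[(X[:,0]>x0)&(X[:,0]<x1)&(X[:,1]>y0)&(X[:,1]<y1)&(X[:,2]>z0)&(X[:,2]<z1)]
    print(n)
    P=reg(.5,1.0,-.15,.3,.036,.09); print('plate',len(P),cv2.minAreaRect(P[:,:2].astype(np.float32)))
    A=np.c_[P[:,:2],np.ones(len(P))]; co=np.linalg.lstsq(A,P[:,2],rcond=None)[0]
    for _ in range(4):
        k=abs(A@co-P[:,2])<.004; co=np.linalg.lstsq(A[k],P[k,2],rcond=None)[0]
    print(' plane',co,k.sum(),'tilt',np.hypot(*co[:2]),'dir',np.arctan2(-co[1],-co[0]),cv2.minAreaRect(P[k][:,:2].astype(np.float32)))
    for nm,r in dict(t1=(.36,.54,-.45,-.28,.02,.045),).items():
        pass
    Q=reg(.3,.8,-.5,-.08,.016,.05); 
    g=np.zeros((600,600),np.uint8); ij=((Q[:,:2]-[.25,-.55])/.001).astype(int); ok=((ij>=0)&(ij<600)).all(1); g[ij[ok,1],ij[ok,0]]=255
    g=cv2.morphologyEx(g,cv2.MORPH_CLOSE,np.ones((9,9))); N,L,st,ce=cv2.connectedComponentsWithStats(g)
    for i in range(1,N):
        if st[i,4]>800:
            m=L[ij[:,1].clip(0,599),ij[:,0].clip(0,599)]==i
            print(' comp',cv2.minAreaRect(Q[m][:,:2].astype(np.float32)),Q[m][:,2].max())
    S=reg(.35,.65,.25,.43,.10,.21); print(' stand high',len(S),np.median(S,0) if len(S) else '');
    S=S[np.argsort(S[:,0])]; print(S[::max(1,len(S)//14)])
    S=reg(.35,.6,.2,.43,.008,.022); print(' stand base',cv2.minAreaRect(S[:,:2].astype(np.float32)))
    W=reg(.45,.62,.0,.12,.02,.09); print(' wedge',len(W),cv2.minAreaRect(W[:,:2].astype(np.float32)) if len(W)>3 else '',W[:,2].max() if len(W) else '')
E
python3 m0.py
```

```text
scene
plate 10518 ((0.6971333026885986, 0.08161302655935287), (0.3913571536540985, 0.3045244514942169), 6.814323902130127)
 plane [-0.107 -0.013  0.135] 8394 tilt 0.10807976037908434 dir 0.1179691275502722 ((0.7340282797813416, 0.08668966591358185), (0.3166629672050476, 0.3030206263065338), 6.876092910766602)
 comp ((0.6307314038276672, -0.41653677821159363), (0.0351329930126667, 0.10725873708724976), 37.06223678588867) 0.04962485462506239
 comp ((0.45090675354003906, -0.35612252354621887), (0.15413625538349152, 0.06133726239204407), 8.89932632446289) 0.03940378481386997
 comp ((0.6469149589538574, -0.245161771774292), (0.1503831148147583, 0.060962218791246414), 1.4774887561798096) 0.03899964623308905
 comp ((0.47273486852645874, -0.19258779287338257), (0.05841236189007759, 0.15269744396209717), 86.39995574951172) 0.041078631334730886
 stand high 220 [0.483 0.334 0.164]
[[0.456 0.335 0.172]
 [0.463 0.334 0.174]
 [0.465 0.343 0.126]
 [0.467 0.342 0.175]
 [0.469 0.33  0.116]
 [0.47  0.339 0.133]
 [0.471 0.338 0.163]
 [0.481 0.334 0.163]
 [0.491 0.332 0.167]
 [0.501 0.328 0.164]
 [0.51 
[... 1111 characters left out ...]
02542), (0.05749991163611412, 0.15033335983753204), 86.51026916503906) 0.03636907670003919
 stand high 160 [0.471 0.33  0.159]
[[0.457 0.33  0.127]
 [0.458 0.331 0.155]
 [0.46  0.332 0.114]
 [0.462 0.329 0.159]
 [0.464 0.332 0.113]
 [0.465 0.332 0.145]
 [0.468 0.331 0.125]
 [0.47  0.328 0.102]
 [0.473 0.33  0.164]
 [0.487 0.327 0.16 ]
 [0.499 0.334 0.163]
 [0.514 0.334 0.164]
 [0.527 0.329 0.164]
 [0.54  0.322 0.162]
 [0.548 0.325 0.175]]
 stand base ((0.47352924942970276, 0.3022727370262146), (0.2491046041250229, 0.20116421580314636), 0.7596386671066284)
 wedge 429 ((0.5613853335380554, 0.060427986085414886), (0.11874086409807205, 0.11704065650701523), 89.89889526367188) 0.06978195422964517
```

```bash
cat >> h.py <<'E'
def to(x,y,z,yaw,s=None):
    """delta for tool-down pose with tool y at world angle yaw (deg); printed rounded, one total row"""
    T=T_tool(s or ctrl.get_state()); a=np.radians(yaw)
    G=np.array([[np.sin(-a)*-1*-1,np.cos(a),0],[0,np.sin(a),0],[0,0,-1.]])
    ty=np.array([np.cos(a),np.sin(a),0]);tz=np.array([0,0,-1.]);G=np.c_[np.cross(ty,tz),ty,tz]
    d=T[:3,:3].T@(np.array([x,y,z])-T[:3,3]); r=R.from_matrix(T[:3,:3].T@G).as_rotvec()
    print("to",x,y,z,yaw,"->",np.round(d,4).tolist(),np.round(r,3).tolist()); return d,r
def yawy():
    T=T_tool(ctrl.get_state()); return np.degrees(np.arctan2(T[1,1],T[0,1]))
E
python3 - <<'E'
from h import *
print(np.round(ctrl.camera_model("wrist")["hand_eye"],3).tolist(),ctrl.camera_model("wrist")["intrinsics"])
to(.5,.06,.28,96.6)
E
```

```text
[[-0.001, -0.953, -0.304, 0.077], [1.0, -0.001, -0.0, -0.001], [0.0, -0.304, 0.953, -0.142], [0.0, 0.0, 0.0, 1.0]] [[366.15134851   0.         274.3304545 ]
 [  0.         366.15134851 206.69095566]
 [  0.           0.           1.        ]]
to 0.5 0.06 0.28 96.6 -> [-0.4271, -0.4082, -0.0486] [-0.0, 0.0, -0.554]
```

>>> carry_out(
  deltas=[-0.043, -0.041, -0.005, 0, 0, -0.055, -0.085, -0.082, -0.01, 0, 0, -0.11, -0.128, -0.122, -0.015, 0, 0, -0.166, -0.171, -0.163, -0.019, 0, 0, -0.22, -0.214, -0.204, -0.024, 0, 0, -0.277],
)

```text
time: 1.52
eef_pos: [0.3942, 0.3337, 0.2557]
tcp_rot: [0.08, 0.997, 0.0, 0.0]
contact_force: [-0.1, 0.2, 0.8]
opening: 1.003
finger_force: 0.0
```

```bash
python3 -c "
from h import *
print(ctrl.get_state()['time'],ctrl.get_state()['eef_pos'],yawy());to(.5,.06,.28,96.6)"
```

```text
1.525 [0.39419175 0.33372522 0.25570562] 80.85831664054382
to 0.5 0.06 0.28 96.6 -> [-0.148, -0.2534, -0.0243] [0.0, 0.001, -0.275]
```

>>> carry_out(
  deltas=[-0.03, -0.051, -0.005, 0, 0, -0.055, -0.06, -0.102, -0.01, 0, 0, -0.11, -0.089, -0.152, -0.015, 0, 0, -0.165, -0.118, -0.203, -0.02, 0, 0, -0.22, -0.148, -0.253, -0.024, 0, 0, -0.275],
)

```text
time: 2.15
eef_pos: [0.4996, 0.0601, 0.2801]
tcp_rot: [-0.057, 0.998, -0.0, 0.001]
contact_force: [0.3, -0.3, 0.3]
opening: 1.003
finger_force: 0.0
```

```bash
python3 - <<'E'
from h import *
np.set_printoptions(suppress=True,precision=4)
s=ctrl.get_state();print(s['eef_pos'],yawy(),s['dq'])
c=Cam("wrist");c.save("pics/w1.png")
for q in ["wedge_bar","wedge_eye","wedge_nose","pad","plate","press"]: c.find(q,3)
X=c.X.reshape(-1,3);X=X[~np.isnan(X[:,0])]
W=X[(X[:,0]>.48)&(X[:,0]<.58)&(X[:,1]>.02)&(X[:,1]<.1)&(X[:,2]>.052)]
print(len(W),W[:,2].max(),cv2.minAreaRect(W[:,:2].astype(np.float32)),np.median(W,0))
np.savez("/tmp/w1.npz",X=c.X)
E
```

```text
[0.4996 0.0601 0.2801] 96.58492976379462 [-0.879   0.2145 -0.2447  0.002   0.0302 -1.3062]
wrist wedge_bar 0.51 [ 18. 256.] [ 0.643 -0.227  0.03 ]
wrist wedge_eye 0.97 [272. 211.] [0.542 0.06  0.061]
wrist wedge_nose 0.63 [271. 211.] [0.541 0.059 0.061]
wrist pad 0.57 [276. 332.] [0.688 0.081 0.06 ]
wrist plate 0.57 [272. 334.] [0.692 0.077 0.059]
wrist press 0.6 [275. 328.] [0.685 0.08  0.061]
wrist press 0.18 [ 17. 256.] [ 0.648 -0.238  0.02 ]
11027 0.3677551546648168 ((0.5305922031402588, 0.06425170600414276), (0.09855074435472488, 0.08067470043897629), 5.615233898162842) [0.4875 0.0533 0.3587]
```

View pics/w1.png

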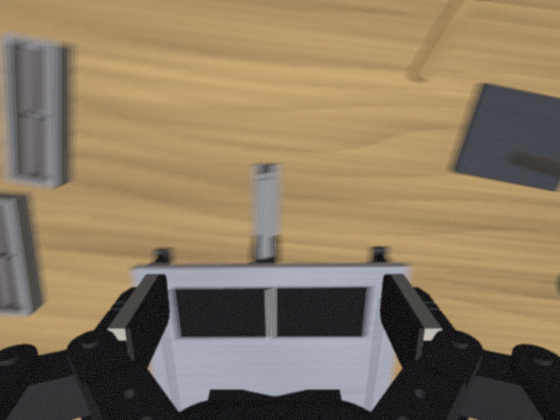

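The wrist view shows the wedge handle at (265,165–262), running straight under the plate front edge (row 267). The pad is at (176–365, 288–338), with its white middle line at column 271.

```bash
cat > m1.py <<'E'
from h import *
np.set_printoptions(suppress=True,precision=4)
c=Cam("wrist");s=ctrl.get_state();print(s['time'],s['eef_pos'],yawy(),abs(s['dq']).max())
v,u=np.mgrid[:420,:560]
X=c.X; z=X[...,2]
m=(z>.05)&(z<.075)&(v>150)&(v<262)&(u>235)&(u<300)
W=X[m]; print('handle',len(W),cv2.minAreaRect(W[:,:2].astype(np.float32)),np.median(W,0),W[:,2].max())
for r in range(165,262,12):
    k=m[r]; 
    if k.any(): print(r,u[r][k].min(),u[r][k].max(),X[r][k].mean(0))
# plate
p=(z>.04)&(z<.085)&(v>255)&(v<400)&(u>125)&(u<420)
for col in (150,180,210,240,300,330,360,390):
    rr=np.where(p[:,col])[0]; print('front',col,rr.min(),X[rr.min(),col],X[rr.min()+4,col])
g=c.im.mean(2)
for row in (300,312,325):
    blk=np.where(g[row,170:372]<60)[0]+170; w=np.where((g[row,258:285]>90))[0]+258
    print('pad row',row,blk.min(),blk.max(),'line',w.min(),w.max(),X[row,(w.min()+w.max())//2],X[row,blk.min()+2],X[row,blk.max()-2])
for col in (210,320):
    b=np.where(g[275:360,col]<60)[0]+275; print('pad col',col,b.min(),b.max(),X[b.min()+1,col],X[b.max()-1,col])
E
python3 m1.py
```

```text
2.55 [0.4986 0.0632 0.2792] 96.59556270908058 0.0036186922571991536
handle 1388 ((0.5512242913246155, 0.059564750641584396), (0.09873222559690475, 0.029482806101441383), 6.321431636810303) [0.5551 0.0599 0.0608] 0.06399331776544082
177 261 274 [0.5068 0.0559 0.055 ]
189 261 274 [0.5178 0.0572 0.0612]
201 261 273 [0.5305 0.058  0.0611]
213 261 273 [0.5436 0.0594 0.0608]
225 261 273 [0.5569 0.0609 0.0605]
237 261 273 [0.5704 0.0623 0.0606]
249 254 280 [0.5861 0.064  0.0564]
261 253 280 [0.5995 0.0649 0.0584]
front 150 263 [ 0.6167 -0.0617  0.0575] [ 0.6169 -0.059   0.066 ]
front 180 263 [ 0.6126 -0.0289  0.0582] [ 0.6128 -0.0268  0.0668]
front 210 263 [0.6088 0.0038 0.0584] [0.6094 0.0051 0.0664]
front 240 263 [0.6054 0.0363 0.0577] [0.6062 0.0371 0.0657]
front 300 263 [0.5979 0.1016 0.058 ] [0.5986 0.1011 0.0663]
front 330 263 [0.5934 0.1339 0.0597] [0.5947 0.1331 0.0666]
front 360 263 [0.5897 0.1664 0.0596] [0.5912 0.1651 0.0664]
front 390 263 [0.5861 0.1989 0.0594] [0.5874 0.197  0.0667]
pad row 300 175 369 line 270 274 [0.643  0.0759 0.0649] [ 0.655  -0.0291  0.0649] [0.6308 0.1806 0.0653]
pad row 312 176 368 line 270 274 [0.6599 0.0777 0.0626] [ 0.6718 -0.0279  0.0628] [0.6476 0.1833 0.063 ]
pad row 325 178 366 line 270 274 [0.6784 0.0798 0.0607] [ 0.6902 -0.0255  0.0609] [0.6662 0.185  0.061 ]
pad col 210 288 336 [0.6363 0.0067 0.0662] [0.7006 0.0096 0.06  ]
pad col 320 288 336 [0.6226 0.1265 0.0661] [0.6864 0.137  0.0596]
```

```bash
python3 -c "
from h import *
to(.532,.0583,.037,96.2)"
```

```text
to 0.532 0.0583 0.037 96.2 -> [-0.0326, -0.0088, 0.2422] [0.0, -0.0, 0.007]
```

>>> carry_out(
  deltas=[-0.015, -0.005, 0.055, 0, 0, 0.007, -0.033, -0.009, 0.11, 0, 0, 0.007, -0.033, -0.009, 0.165, 0, 0, 0.007, -0.033, -0.009, 0.2, 0, 0, 0.007, -0.033, -0.009, 0.2, 0, 0, 0.007],
)

```text
time: 3.18
eef_pos: [0.5298, 0.0582, 0.076]
tcp_rot: [-0.054, 0.999, 0.001, -0.004]
contact_force: [0.2, 0.7, 0.2]
opening: 0.998
finger_force: 0.0
```

```bash
python3 - <<'E'
from h import *
c=Cam("wrist");c.save("pics/w2.png");s=ctrl.get_state();print(s['eef_pos'],yawy())
to(.532,.0583,.037,96.2)
E
```

```text
[0.53198115 0.05785189 0.07864453] 96.18922347114913
to 0.532 0.0583 0.037 96.2 -> [-0.0002, 0.0004, 0.0416] [0.001, -0.003, -0.0]
```

View pics/w2.png

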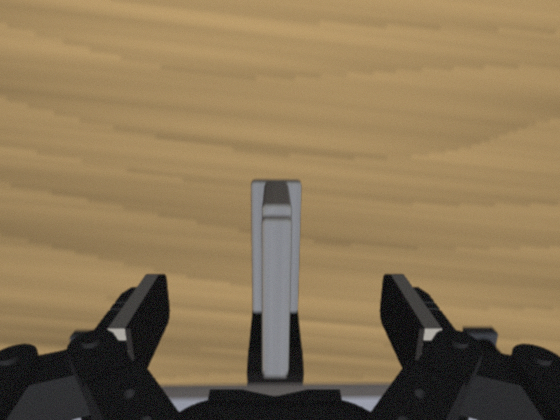

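The steel and black wedge bar runs up column 276 (rows 205–378), centred between the fingers. It fits the description and is not one of the coloured look-alikes.

>>> carry_out(
  deltas=[0, 0, 0.02, 0, 0, 0, 0, 0.0004, 0.0416, 0, 0, 0, 0, 0.0004, 0.0416, 0, 0, 0],
)

```text
time: 3.6
eef_pos: [0.5333, 0.0576, 0.0388]
tcp_rot: [-0.054, 0.999, -0.0, 0.0]
contact_force: [0.2, 0.1, 0.9]
opening: 1.004
finger_force: 0.0
```

>>> carry_out(
  deltas=[0, 0, 0, 0, 0, 0, 0, 0, 0, 0, 0, 0, 0, 0, 0, 0, 0, 0, 0, 0, 0, 0, 0, 0, 0, 0, 0, 0, 0, 0],
  grip=0,
  grip_force=50,
)

```text
time: 4.22
eef_pos: [0.5329, 0.058, 0.0385]
tcp_rot: [-0.053, 0.999, 0.001, -0.0]
contact_force: [-2.3, 4.4, 5.9]
opening: 0.153
finger_force: 49.8
```

```bash
python3 -c "
from h import *
s=ctrl.get_state();print({k:np.round(s[k],3) for k in ['time','eef_pos','opening','finger_force','contact_force']},yawy())"
```

```text
{'time': np.float64(4.225), 'eef_pos': array([0.533, 0.058, 0.038]), 'opening': np.float64(0.153), 'finger_force': np.float64(49.789), 'contact_force': array([-2.274,  4.378,  5.877])} 96.09951295311187
```

>>> carry_out(
  deltas=[0.002, 0, 0, 0, 0, 0, 0.005, 0, 0, 0, 0, 0, 0.009, 0, 0, 0, 0, 0, 0.013, 0, 0, 0, 0, 0, 0.016, 0, 0, 0, 0, 0],
)

```text
time: 4.85
eef_pos: [0.5204, 0.055, 0.0385]
tcp_rot: [-0.053, 0.999, -0.001, 0.005]
contact_force: [7.9, 1.8, -5.0]
opening: 0.15
finger_force: 48.8
```

```bash
cat > m2.py <<'E'
from h import *
np.set_printoptions(suppress=True,precision=4)
s=ctrl.get_state();print(s['time'],s['eef_pos'],s['contact_force'],s['opening'],yawy())
c=Cam("scene");X=c.X.reshape(-1,3)
P=X[(X[:,0]>.66)&(X[:,0]<.85)&(X[:,1]>-.03)&(X[:,1]<.2)&(X[:,2]>.03)&(X[:,2]<.08)]
A=np.c_[P[:,:2]-[.601,.0713],np.ones(len(P))];co=np.linalg.lstsq(A,P[:,2],rcond=None)[0]
for _ in range(4):
    k=abs(A@co-P[:,2])<.003;co=np.linalg.lstsq(A[k],P[k,2],rcond=None)[0]
print('tilt',np.hypot(*co[:2]),'front z',co[2])
E
python3 m2.py
```

```text
4.85 [0.5204 0.055  0.0385] [ 7.9442  1.7974 -5.0064] 0.14975821160254396 96.04812519717
tilt 0.09342111571142263 front z 0.06458411392761558
```

>>> carry_out(
  deltas=[0.004, 0, 0, 0, 0, 0, 0.008, 0, 0, 0, 0, 0, 0.012, 0, 0, 0, 0, 0, 0.016, 0, 0, 0, 0, 0, 0.02, 0, 0, 0, 0, 0],
)

```text
time: 5.52
eef_pos: [0.5005, 0.0527, 0.0385]
tcp_rot: [-0.053, 0.999, -0.001, 0.005]
contact_force: [6.3, -0.1, -4.0]
opening: 0.15
finger_force: 49.1
```

>>> carry_out(
  deltas=[0.004, 0, 0, 0, 0, 0, 0.008, 0, 0, 0, 0, 0, 0.012, 0, 0, 0, 0, 0, 0.016, 0, 0, 0, 0, 0, 0.018, 0, 0, 0, 0, 0],
)

```text
time: 6.15
eef_pos: [0.4825, 0.0508, 0.0385]
tcp_rot: [-0.053, 0.999, -0.001, 0.005]
contact_force: [9.0, -0.0, -4.0]
opening: 0.158
finger_force: 49.1
```

```bash
python3 m2.py
```

```text
6.15 [0.4825 0.0508 0.0385] [ 8.9593 -0.0203 -4.0316] 0.1581635483330285 96.03256556125581
tilt 0.037774986037546344 front z 0.04952142409472647
```

>>> carry_out(
  deltas=[0.003, 0, 0, 0, 0, 0, 0.006, 0, 0, 0, 0, 0, 0.009, 0, 0, 0, 0, 0, 0.012, 0, 0, 0, 0, 0, 0.015, 0, 0, 0, 0, 0],
)

```text
time: 6.82
eef_pos: [0.4676, 0.0492, 0.0385]
tcp_rot: [-0.053, 0.999, -0.001, 0.005]
contact_force: [9.0, 0.6, -5.0]
opening: 0.153
finger_force: 49.1
```

>>> carry_out(
  deltas=[0.003, 0, 0, 0, 0, 0, 0.006, 0, 0, 0, 0, 0, 0.009, 0, 0, 0, 0, 0, 0.012, 0, 0, 0, 0, 0, 0.015, 0, 0, 0, 0, 0],
)

```text
time: 7.45
eef_pos: [0.4503, 0.048, 0.0385]
tcp_rot: [-0.053, 0.999, -0.0, 0.001]
contact_force: [1.9, -0.7, -0.3]
opening: 0.149
finger_force: 49.5
```

```bash
python3 m2.py
```

```text
7.45 [0.4503 0.048  0.0385] [ 1.8912 -0.6869 -0.2972] 0.1489704342393365 96.07547688878101
tilt 0.009983830655037985 front z 0.04202698075447724
```

>>> carry_out(
  deltas=[0.005, 0, 0, 0, 0, 0, 0.01, 0, 0, 0, 0, 0, 0.015, 0, 0, 0, 0, 0, 0.018, 0, 0, 0, 0, 0, 0.018, 0, 0, 0, 0, 0],
)

```text
time: 8.12
eef_pos: [0.4318, 0.0462, 0.0384]
tcp_rot: [-0.053, 0.999, -0.0, 0.001]
contact_force: [3.0, -1.1, 7.1]
opening: 0.152
finger_force: 50.8
```

```bash
cat > m3.py <<'E'
from h import *
np.set_printoptions(suppress=True,precision=4)
c=Cam("side");s=ctrl.get_state();c.save("pics/s1.png",(260,150,460,300),3)
c=Cam("scene");X=c.X.reshape(-1,3)
P=X[(X[:,0]>.72)&(X[:,0]<.84)&(X[:,1]>-.02)&(X[:,1]<.2)&(X[:,2]>.03)&(X[:,2]<.08)]
A=np.c_[P[:,:2]-[.601,.0713],np.ones(len(P))];co=np.linalg.lstsq(A,P[:,2],rcond=None)[0];print('plate',co)
print(s['eef_pos'])
E
python3 m3.py
```

```text
plate [-0.0007  0.0009  0.0403]
[0.4318 0.0461 0.0384]
```

View pics/s1.png

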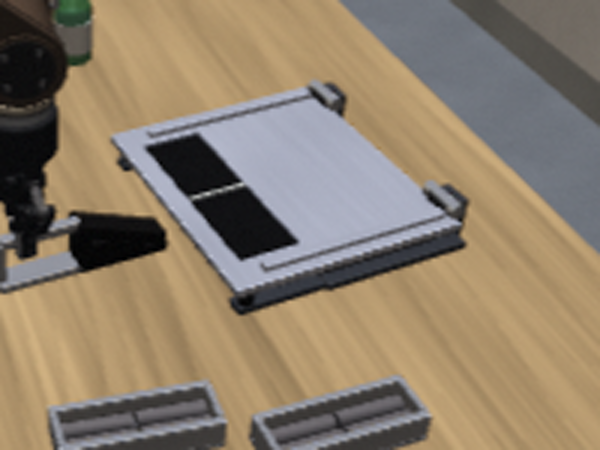

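The crop shows the plate shut, level to within 1 mrad. The wedge, with its nose clear of the plate edge, is held in the gripper. I lift it and turn it towards the hook next.

>>> carry_out(
  deltas=[0, 0.005, -0.05, 0, 0, 0, -0.01, 0.03, -0.1, 0, 0, 0.15, -0.03, 0.07, -0.145, 0, 0, 0.33, -0.05, 0.11, -0.185, 0, 0, 0.51, -0.07, 0.15, -0.212, 0, 0, 0.69],
)

```text
time: 8.85
eef_pos: [0.483, 0.2036, 0.2487]
tcp_rot: [0.291, 0.957, -0.002, -0.003]
contact_force: [0.8, -0.3, -2.3]
opening: 0.153
finger_force: 49.6
```

>>> carry_out(
  deltas=[0, 0, 0, 0, 0, 0],
)

```text
time: 8.98
eef_pos: [0.4841, 0.2047, 0.2495]
tcp_rot: [0.286, 0.958, -0.001, -0.002]
contact_force: [-0.6, -0.1, -2.7]
opening: 0.151
finger_force: 49.5
```

```bash
python3 -c "
from h import *
np.set_printoptions(suppress=True,precision=4)
s=ctrl.get_state();print(s['time'],s['eef_pos'],s['contact_force'],s['opening'],yawy())
to(.59,.366,.25,-3)
# hook arm from both
for n in ['scene','side']:
    c=Cam(n);X=c.X.reshape(-1,3)
    S=X[(X[:,0]>.48)&(X[:,0]<.535)&(X[:,1]>.30)&(X[:,1]<.36)&(X[:,2]>.15)&(X[:,2]<.18)]
    print(n,len(S),S.mean(0),np.polyfit(S[:,0],S[:,1],1)[0],S[:,2].max())
    S=X[(X[:,0]>.537)&(X[:,0]<.57)&(X[:,1]>.30)&(X[:,1]<.36)&(X[:,2]>.15)&(X[:,2]<.19)];print(' tip',len(S),S.mean(0),S.max(0))
    S=X[(X[:,0]>.44)&(X[:,0]<.475)&(X[:,1]>.31)&(X[:,1]<.36)&(X[:,2]>.05)&(X[:,2]<.15)];print(' post',len(S),S.mean(0),S.min(0),S.max(0))
"
```

```text
8.975 [0.4841 0.2047 0.2495] [-0.6154 -0.1261 -2.6712] 0.1506871868660467 56.72985405273803
to 0.59 0.366 0.25 -3 -> [-0.0001, 0.1929, -0.001] [-0.003, -0.001, 1.042]
scene 83 [0.5078 0.3329 0.1641] -0.07674104508351179 0.16940598676609886
 tip 29 [0.5468 0.3305 0.1685] [0.5541 0.3348 0.1802]
 post 95 [0.4681 0.3384 0.0984] [0.4601 0.3287 0.0508] [0.4723 0.3439 0.1482]
side 28 [0.5169 0.3296 0.1615] -0.10819124136940639 0.1652493839854684
 tip 18 [0.5463 0.3247 0.1662] [0.5517 0.3292 0.1759]
 post 105 [0.4638 0.3302 0.1012] [0.4569 0.3212 0.0507] [0.4727 0.3386 0.1491]
```

>>> carry_out(
  deltas=[0, 0.03, 0, 0, 0, 0.18, 0, 0.07, 0, 0, 0, 0.36, 0, 0.11, 0, 0, 0, 0.54, 0, 0.15, 0, 0, 0, 0.72, 0, 0.192, 0, 0, 0, 0.9],
)

```text
time: 9.7
eef_pos: [0.5899, 0.3616, 0.2458]
tcp_rot: [0.678, 0.735, -0.004, -0.001]
contact_force: [1.4, -0.7, -2.2]
opening: 0.15
finger_force: 49.6
```

>>> carry_out(
  deltas=[0, 0, 0, 0, 0, 0.166, 0, 0, 0, 0, 0, 0.166, 0, 0, 0, 0, 0, 0.166],
)

```text
time: 10.07
eef_pos: [0.5901, 0.3616, 0.248]
tcp_rot: [0.734, 0.679, -0.002, -0.001]
contact_force: [-0.2, 0.5, -2.2]
opening: 0.15
finger_force: 49.6
```

```bash
python3 -c "
from h import *
np.set_printoptions(suppress=True,precision=4)
s=ctrl.get_state();print(s['time'],s['eef_pos'],s['contact_force'],s['opening'],yawy())
to(.59,.363,.1755,-4.5)
to(.512,.3688,.1755,-4.5)
c=Cam('wrist');c.save('pics/w3.png')
X=c.X.reshape(-1,3)
"
```

```text
10.075 [0.5901 0.3616 0.248 ] [-0.2251  0.5089 -2.1651] 0.1501756817243407 -4.441970160721447
to 0.59 0.363 0.1755 -4.5 -> [0.0016, -0.0, 0.0725] [-0.003, 0.002, 0.001]
to 0.512 0.3688 0.1755 -4.5 -> [0.0013, -0.0782, 0.0727] [-0.003, 0.002, 0.001]
```

View pics/w3.png

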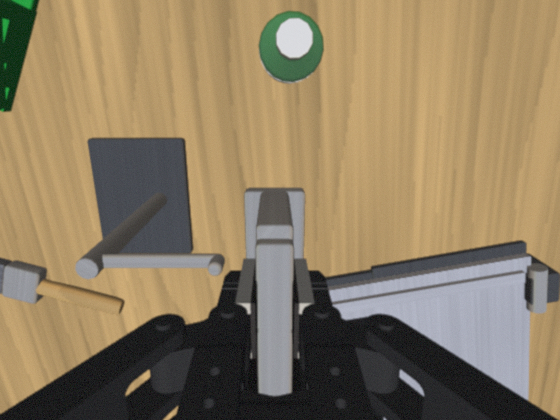

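The wrist view shows the bar at (275, 230–392). The hook arm is level at row 262, from the post at (90,265) to the tip at (215,263), and the bottle is clear at (293,40).

>>> carry_out(
  deltas=[0, 0, 0.035, 0, 0, 0, 0.0015, 0, 0.0725, 0, 0, 0, 0.0015, 0, 0.0725, 0, 0, 0],
)

```text
time: 10.5
eef_pos: [0.5884, 0.3629, 0.1726]
tcp_rot: [0.734, 0.679, -0.004, -0.002]
contact_force: [0.2, -0.4, -2.5]
opening: 0.155
finger_force: 49.6
```

```bash
python3 -c "
from h import *
np.set_printoptions(suppress=True,precision=4)
s=ctrl.get_state();print(s['time'],s['eef_pos'],s['contact_force'],s['opening'],yawy())
to(.512,.3688,.1755,-4.5)
c=Cam('side');c.save('pics/s2.png',(210,110,330,200),5)
"
```

```text
10.5 [0.5884 0.3629 0.1726] [ 0.236  -0.3574 -2.4942] 0.15450126189980706 -4.491847535536949
to 0.512 0.3688 0.1755 -4.5 -> [-0.0001, -0.0766, -0.0023] [-0.008, 0.004, 0.0]
```

View pics/s2.png

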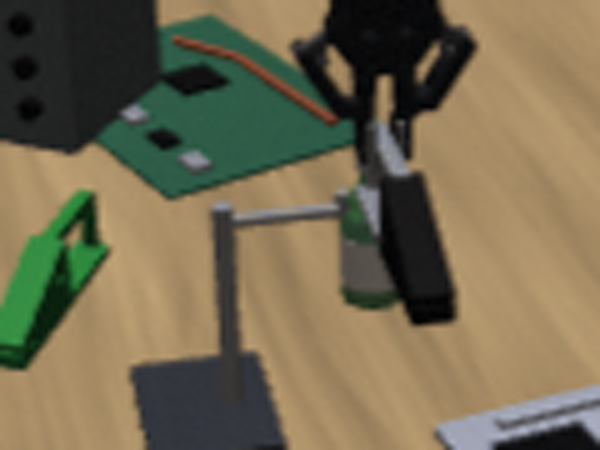

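>>> carry_out(
  deltas=[0, -0.018, 0, 0, 0, 0, 0, -0.036, 0, 0, 0, 0, 0, -0.056, 0, 0, 0, 0, 0, -0.077, 0, 0, 0, 0, 0, -0.077, 0, 0, 0, 0],
)

```text
time: 11.18
eef_pos: [0.5145, 0.3713, 0.1803]
tcp_rot: [0.734, 0.679, 0.002, 0.001]
contact_force: [0.8, 0.1, -1.9]
opening: 0.152
finger_force: 49.6
```

```bash
python3 -c "
from h import *
np.set_printoptions(suppress=True,precision=4)
c=Cam('side');s=ctrl.get_state();print(s['time'],s['eef_pos'],s['contact_force'],s['opening'],yawy())
c.save('pics/s3.png',(210,110,330,200),5)
"
```

```text
11.225 [0.5153 0.3712 0.1801] [ 0.3399  0.0827 -2.2164] 0.15281516758098884 -4.4649311991664
```

View pics/s3.png

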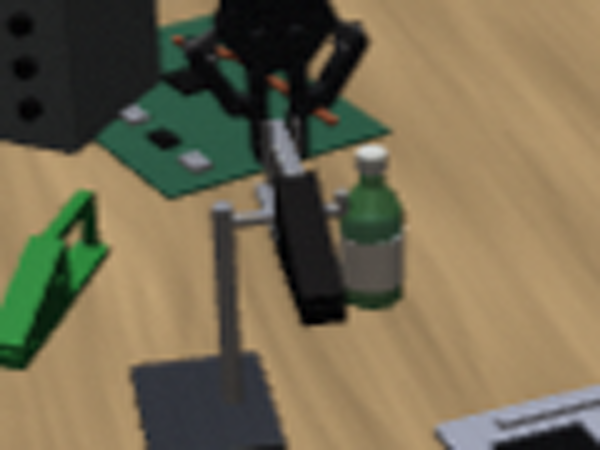

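The arm now passes through the handle window with no extra contact force. Lower it.

>>> carry_out(
  deltas=[0, -0.001, 0.01, 0, 0, 0, 0, -0.003, 0.018, 0, 0, 0, 0, -0.003, 0.023, 0, 0, 0, 0, -0.003, 0.023, 0, 0, 0],
)

```text
time: 11.72
eef_pos: [0.5115, 0.3708, 0.1538]
tcp_rot: [0.735, 0.679, -0.0, -0.0]
contact_force: [0.6, 0.7, -1.6]
opening: 0.153
finger_force: 49.6
```

>>> carry_out(
  deltas=[0, 0, 0.002, 0, 0, 0, 0, 0, 0.004, 0, 0, 0, 0, 0, 0.004, 0, 0, 0],
)

```text
time: 12.1
eef_pos: [0.5119, 0.3711, 0.1528]
tcp_rot: [0.734, 0.679, 0.0, 0.0]
contact_force: [-3.3, -0.1, 7.6]
opening: 0.154
finger_force: 50.8
```

>>> carry_out(
  deltas=[0, 0, -0.002, 0, 0, 0, 0, 0, -0.002, 0, 0, 0],
)

```text
time: 12.35
eef_pos: [0.5118, 0.371, 0.1531]
tcp_rot: [0.734, 0.679, 0.001, 0.0]
contact_force: [-1.1, -0.5, 4.4]
opening: 0.154
finger_force: 50.3
```

>>> carry_out(
  deltas=[0, 0, 0, 0, 0, 0, 0, 0, 0, 0, 0, 0, 0, 0, 0, 0, 0, 0, 0, 0, 0, 0, 0, 0],
  grip=55,
)

```text
time: 12.85
eef_pos: [0.5113, 0.3709, 0.1519]
tcp_rot: [0.734, 0.679, -0.0, -0.0]
contact_force: [0.6, -0.6, 0.6]
opening: 0.553
finger_force: 0.0
```

>>> carry_out(
  deltas=[0, 0, -0.03, 0, 0, 0, 0, 0, -0.08, 0, 0, 0, 0, 0, -0.12, 0, 0, 0, 0, 0, -0.12, 0, 0, 0],
)

```text
time: 13.35
eef_pos: [0.5132, 0.3719, 0.2776]
tcp_rot: [0.734, 0.679, 0.005, 0.001]
contact_force: [-0.2, -0.7, 0.4]
opening: 0.553
finger_force: 0.0
```

```bash
python3 -c "
from h import *
np.set_printoptions(suppress=True,precision=4)
c=Cam('side');s=ctrl.get_state();print(s['time'],s['eef_pos'],s['contact_force'],s['opening'],yawy())
c.save('pics/s4.png',(210,110,330,200),5)
"
```

```text
13.4 [0.5122 0.3713 0.2745] [-0.837  -0.0489 -0.8182] 0.5481143949600111 -4.525168304071621
```

View pics/s4.png

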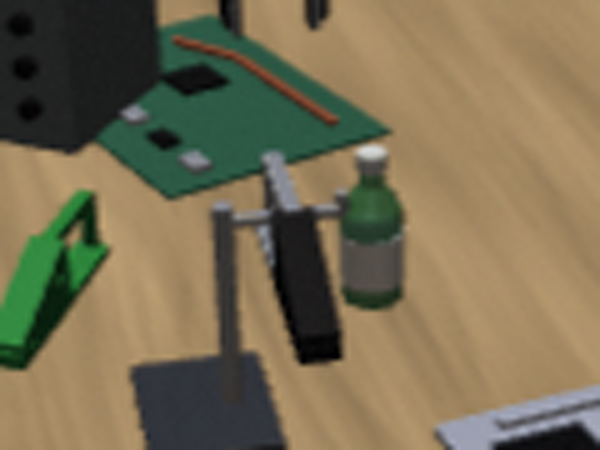

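The wedge hangs on the hook at (285,210), released. Trays are next, re-measured first since one may have been knocked.

```bash
cat > trays.py <<'E'
from h import *
np.set_printoptions(suppress=True,precision=4)
for n in ["scene","side"]:
    c=Cam(n); c.find("tray1_c",6); X=c.X.reshape(-1,3)
    Q=X[(X[:,0]>.2)&(X[:,0]<1)&(X[:,1]>-.6)&(X[:,1]<-.05)&(X[:,2]>.018)&(X[:,2]<.045)]
    ij=((Q[:,:2]-[.2,-.6])/.001).astype(int); g=np.zeros((600,820),np.uint8); g[ij[:,1],ij[:,0]]=255
    g=cv2.morphologyEx(g,cv2.MORPH_CLOSE,np.ones((9,9))); N,L,st,ce=cv2.connectedComponentsWithStats(g)
    for i in range(1,N):
        if st[i,4]>2500:
            q=Q[L[ij[:,1],ij[:,0]]==i]; r=cv2.minAreaRect(q[:,:2].astype(np.float32)); a=r[2] if r[1][0]>r[1][1] else r[2]-90
            print(n,'tray',np.round(r[0],4),np.round(sorted(r[1]),3),'long axis deg',round(a,1))
to(.47,-.1935,.25,-93.6)
E
python3 trays.py
```

```text
scene tray1_c 0.62 [214. 156.] [ 0.449 -0.353  0.02 ]
scene tray [ 0.4519 -0.3543] [0.06  0.153] long axis deg 8.1
scene tray [ 0.6464 -0.2451] [0.06  0.151] long axis deg 2.5
scene tray [ 0.4741 -0.1929] [0.059 0.152] long axis deg -4.3
side tray1_c 0.96 [320. 346.] [ 0.454 -0.357  0.017]
side tray [ 0.4517 -0.3558] [0.057 0.151] long axis deg 8.9
side tray [ 0.6474 -0.2464] [0.058 0.152] long axis deg 2.5
side tray [ 0.4744 -0.1934] [0.058 0.151] long axis deg -4.1
side tray [ 0.7279 -0.0614] [0.029 0.224] long axis deg 2.3
to 0.47 -0.1935 0.25 -93.6 -> [-0.5653, 0.0042, 0.0209] [-0.001, 0.004, 1.555]
```

>>> carry_out(
  deltas=[-0.05, 0, 0, 0, 0, 0.156, -0.107, 0.001, 0, 0, 0, 0.312, -0.165, 0.002, 0, 0, 0, 0.47, -0.224, 0.003, 0, 0, 0, 0.626, -0.283, 0.003, 0, 0, 0, 0.782],
  grip=100,
)

```text
time: 14.22
eef_pos: [0.491, 0.0868, 0.2707]
tcp_rot: [0.939, 0.345, -0.001, -0.0]
contact_force: [0.1, -0.1, -0.0]
opening: 1.002
finger_force: 0.0
```

>>> carry_out(
  deltas=[-0.04, 0.04, 0.01, 0, 0, 0.156, -0.08, 0.08, 0.03, 0, 0, 0.312, -0.12, 0.12, 0.05, 0, 0, 0.47, -0.16, 0.16, 0.07, 0, 0, 0.626, -0.197, 0.201, 0.09, 0, 0, 0.78],
)

```text
time: 14.85
eef_pos: [0.4724, -0.1937, 0.1803]
tcp_rot: [0.999, -0.038, -0.001, -0.001]
contact_force: [1.6, -0.7, -0.2]
opening: 1.0
finger_force: 0.0
```

>>> carry_out(
  deltas=[0, 0, 0, 0, 0, 0, 0, 0, 0, 0, 0, 0],
)

```text
time: 15.1
eef_pos: [0.473, -0.1918, 0.1812]
tcp_rot: [0.999, -0.035, -0.001, -0.001]
contact_force: [-0.6, 0.7, 0.7]
opening: 1.0
finger_force: 0.0
```

```bash
cat > tw.py <<'E'
# measure the tray rim rectangle from the wrist camera; arg: expected x y
from h import *
np.set_printoptions(suppress=True,precision=4)
ex=np.array([float(sys.argv[1]),float(sys.argv[2])]); z0=float(sys.argv[3]) if len(sys.argv)>3 else 0
s=ctrl.get_state();print(s['time'],s['eef_pos'],yawy(),abs(s['dq']).max(),s['opening'])
c=Cam("wrist");X=c.X;z=X[...,2]-z0
m=(z>.025)&(z<.04)&(np.hypot(X[...,0]-ex[0],X[...,1]-ex[1])<.12)
m=cv2.morphologyEx(m.astype(np.uint8),cv2.MORPH_CLOSE,np.ones((5,5)))
N,L,st,ce=cv2.connectedComponentsWithStats(m)
for i in range(1,N):
    if st[i,4]>300:
        q=X[(L==i)&(z>.024)&(z<.042)];r=cv2.minAreaRect(q[:,:2].astype(np.float32));a=r[2] if r[1][0]>r[1][1] else r[2]-90
        print(st[i,:4],np.round(r[0],4),np.round(sorted(r[1]),4),'long deg',round(a,1),'z',np.median(q[:,2]))
E
python3 tw.py .4742 -.193; python3 -c "
from h import *
to(.4742,-.193,.002,-94.2)"
```

```text
15.1 [ 0.473  -0.1918  0.1812] -94.01994626149532 0.029649781722157254 1.0003442508620763
[303  30  57  31] [ 0.581  -0.2421] [0.0204 0.0396] long deg -87.6 z 0.031153185995259236
[241  93  70 178] [ 0.4733 -0.1939] [0.0542 0.1503] long deg -3.7 z 0.031240698651474108
to 0.4742 -0.193 0.002 -94.2 -> [0.001, 0.0016, 0.1798] [-0.001, 0.001, 0.004]
```

>>> carry_out(
  deltas=[0, 0.002, 0.06, 0, 0, -0.005, 0, 0.002, 0.12, 0, 0, -0.005, 0, 0.002, 0.16, 0, 0, -0.005, 0, 0.002, 0.179, 0, 0, -0.005, 0, 0.002, 0.179, 0, 0, -0.005],
)

```text
time: 15.78
eef_pos: [0.4727, -0.1922, 0.0021]
tcp_rot: [1.0, -0.031, -0.001, -0.001]
contact_force: [0.8, -0.1, -0.4]
opening: 1.0
finger_force: 0.0
```

>>> carry_out(
  deltas=[0, 0, 0, 0, 0, 0, 0, 0, 0, 0, 0, 0, 0, 0, 0, 0, 0, 0, 0, 0, 0, 0, 0, 0],
  grip=0,
  grip_force=60,
)

```text
time: 16.27
eef_pos: [0.4749, -0.1944, 0.0053]
tcp_rot: [0.999, -0.033, 0.002, 0.0]
contact_force: [0.2, 3.1, 5.9]
opening: 0.621
finger_force: 66.9
```

>>> carry_out(
  deltas=[0, 0, -0.02, 0, 0, 0, 0, 0, -0.08, 0, 0, 0, 0, 0, -0.14, 0, 0, 0, 0, 0, -0.16, 0, 0, 0, 0, 0, -0.16, 0, 0, 0],
)

```text
time: 16.9
eef_pos: [0.474, -0.1947, 0.165]
tcp_rot: [0.999, -0.033, 0.002, 0.001]
contact_force: [0.1, 0.9, -5.4]
opening: 0.619
finger_force: 66.6
```

```bash
python3 tw.py .4742 -.193 .16
```

```text
16.9 [ 0.474  -0.1947  0.165 ] -93.72967932118262 0.055723347155929914 0.6190510974608336
[157 105 236 291] [ 0.4911 -0.1968] [0.0803 0.1132] long deg -3.6 z 0.19094139288018633
```

```bash
python3 - <<'E'
from h import *
np.set_printoptions(suppress=True,precision=4)
for n in ["scene","side"]:
    c=Cam(n);X=c.X;g=c.im.max(2)
    m=((g<45)&(X[...,0]>.6)&(X[...,0]<.75)&(X[...,1]>-.07)&(X[...,1]<.22)&(X[...,2]>.03)&(X[...,2]<.055)).astype(np.uint8)
    m=cv2.morphologyEx(m,cv2.MORPH_CLOSE,np.ones((7,7)));N,L,st,ce=cv2.connectedComponentsWithStats(m)
    i=1+np.argmax(st[1:,4]);v,u=np.where(L==i)
    P=np.array([c.onplane(a,b,.042)[:2] for a,b in zip(u,v)],np.float32);print(n,st[i],cv2.minAreaRect(P))
to(.66-.015*.1167,.0783+.015*.993,.15,6.7)
E
```

```text
scene [ 210  248   64   58 1350] ((0.6598637700080872, 0.08061966300010681), (0.05919346585869789, 0.2086968719959259), 6.713105201721191)
side [324 197  35  39 596] ((0.6600455641746521, 0.06816670298576355), (0.06613759696483612, 0.1993567794561386), 6.793190002441406)
to 0.6582495 0.093195 0.15 6.7 -> [0.1674, -0.298, 0.0106] [-0.005, 0.001, -1.753]
```

>>> carry_out(
  deltas=[0.017, -0.03, 0, 0, 0, -0.175, 0.034, -0.06, 0, 0, 0, -0.35, 0.05, -0.09, 0, 0, 0, -0.525, 0.067, -0.12, 0, 0, 0, -0.7, 0.084, -0.149, 0, 0, 0, -0.876],
)

```text
time: 17.68
eef_pos: [0.566, -0.0497, 0.1601]
tcp_rot: [0.918, 0.397, -0.002, -0.002]
contact_force: [-0.4, -0.6, -4.8]
opening: 0.62
finger_force: 66.4
```

>>> carry_out(
  deltas=[0.034, -0.006, 0, 0, 0, -0.175, 0.067, -0.013, 0, 0, 0, -0.35, 0.1, -0.02, 0, 0, 0, -0.525, 0.134, -0.026, 0, 0, 0, -0.7, 0.168, -0.032, 0, 0, 0, -0.876],
)

```text
time: 18.3
eef_pos: [0.6584, 0.0937, 0.1594]
tcp_rot: [0.663, 0.749, -0.002, -0.002]
contact_force: [0.4, -0.1, -4.5]
opening: 0.619
finger_force: 66.4
```

>>> carry_out(
  deltas=[0, 0, 0.05, 0, 0, 0, 0, 0, 0.05, 0, 0, 0, 0, 0, 0.05, 0, 0, 0],
)

```text
time: 18.68
eef_pos: [0.6588, 0.0925, 0.112]
tcp_rot: [0.665, 0.747, -0.001, -0.001]
contact_force: [0.8, -0.7, -5.2]
opening: 0.623
finger_force: 66.5
```

```bash
python3 -c "
from h import *
np.set_printoptions(suppress=True,precision=4)
s=ctrl.get_state();print(s['time'],s['eef_pos'],s['contact_force'],s['opening'],yawy())
to(.6583,.0934,.048,6.7)
c=Cam('wrist');c.save('pics/w5.png')
"
```

```text
18.675 [0.6588 0.0925 0.112 ] [ 0.7558 -0.7009 -5.2489] 0.6227894103546057 6.624754666268436
to 0.6583 0.0934 0.048 6.7 -> [0.001, -0.0002, 0.064] [-0.003, -0.0, -0.001]
```

View pics/w5.png

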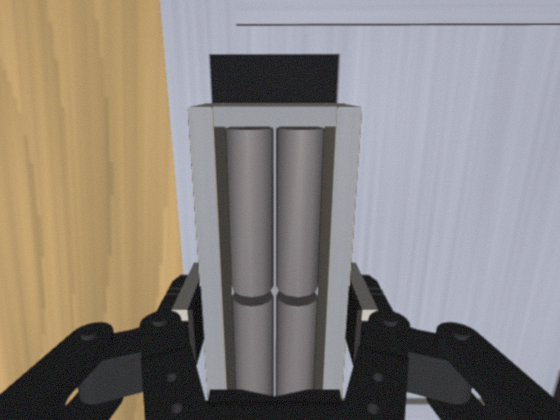

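The held tray (columns 190–360) is centred over the pad (211–338) and aligned. I lower it now.

>>> carry_out(
  deltas=[0.001, 0, 0.03, 0, 0, 0, 0.001, 0, 0.055, 0, 0, 0, 0.001, 0, 0.062, 0, 0, 0, 0.001, 0, 0.0645, 0, 0, 0, 0.001, 0, 0.0645, 0, 0, 0],
)

```text
time: 19.35
eef_pos: [0.6606, 0.0936, 0.0506]
tcp_rot: [0.665, 0.747, 0.001, 0.001]
contact_force: [0.0, -0.6, -5.3]
opening: 0.616
finger_force: 66.4
```

>>> carry_out(
  deltas=[0, 0, 0.001, 0, 0, 0, 0, 0, 0.001, 0, 0, 0],
)

```text
time: 19.6
eef_pos: [0.6597, 0.0937, 0.0484]
tcp_rot: [0.665, 0.747, 0.0, 0.0]
contact_force: [0.3, -0.6, -5.5]
opening: 0.619
finger_force: 66.5
```

>>> carry_out(
  deltas=[0, 0, 0.001, 0, 0, 0, 0, 0, 0.002, 0, 0, 0, 0, 0, 0.002, 0, 0, 0],
)

```text
time: 19.98
eef_pos: [0.6597, 0.0937, 0.0474]
tcp_rot: [0.665, 0.747, 0.0, 0.0]
contact_force: [-5.3, -0.6, 5.4]
opening: 0.618
finger_force: 68.0
```

>>> carry_out(
  deltas=[0, 0, 0.001, 0, 0, 0, 0, 0, 0.001, 0, 0, 0],
)

```text
time: 20.23
eef_pos: [0.6597, 0.0937, 0.0473]
tcp_rot: [0.665, 0.747, -0.0, -0.0]
contact_force: [-7.5, -0.4, 9.5]
opening: 0.622
finger_force: 68.5
```

>>> carry_out(
  deltas=[0, 0, -0.002, 0, 0, 0, 0, 0, -0.002, 0, 0, 0, 0, 0, -0.002, 0, 0, 0, 0, 0, -0.002, 0, 0, 0],
  grip=90,
)

```text
time: 20.72
eef_pos: [0.6594, 0.0937, 0.0465]
tcp_rot: [0.665, 0.747, 0.0, 0.0]
contact_force: [0.3, -0.3, 0.6]
opening: 0.904
finger_force: 0.0
```

>>> carry_out(
  deltas=[0, 0, -0.03, 0, 0, 0, 0, 0, -0.08, 0, 0, 0, 0, 0, -0.12, 0, 0, 0],
  grip=100,
)

```text
time: 21.1
eef_pos: [0.6598, 0.0937, 0.1685]
tcp_rot: [0.665, 0.747, 0.0, 0.0]
contact_force: [0.0, 0.1, 0.6]
opening: 1.004
finger_force: 0.0
```

>>> carry_out(
  deltas=[-0.033, -0.005, 0, 0, 0, 0.165, -0.067, -0.01, 0, 0, 0, 0.33, -0.1, -0.016, 0, 0, 0, 0.494, -0.134, -0.021, 0, 0, 0, 0.658, -0.168, -0.026, 0, 0, 0, 0.822],
)

```text
time: 21.72
eef_pos: [0.6529, -0.0772, 0.1665]
tcp_rot: [0.909, 0.417, 0.0, 0.0]
contact_force: [-1.1, -0.1, 0.5]
opening: 1.001
finger_force: 0.0
```

>>> carry_out(
  deltas=[-0.027, 0.021, 0, 0, 0, 0.165, -0.053, 0.042, 0, 0, 0, 0.33, -0.08, 0.063, 0, 0, 0, 0.494, -0.107, 0.084, 0, 0, 0, 0.658, -0.133, 0.106, 0, 0, 0, 0.822],
)

```text
time: 22.35
eef_pos: [0.6472, -0.2473, 0.1665]
tcp_rot: [1.0, 0.019, -0.0, -0.0]
contact_force: [0.8, 0.3, 0.8]
opening: 1.002
finger_force: 0.0
```

>>> carry_out(
  deltas=[0, 0, 0, 0, 0, 0, 0, 0, 0, 0, 0, 0],
)

```text
time: 22.6
eef_pos: [0.6473, -0.2456, 0.1664]
tcp_rot: [1.0, 0.022, -0.0, -0.0]
contact_force: [0.8, 0.5, -0.7]
opening: 1.002
finger_force: 0.0
```

```bash
python3 tw.py .647 -.2455; python3 - <<'E'
from h import *
np.set_printoptions(suppress=True,precision=4)
for n in ["scene","side"]:
    c=Cam(n);X=c.X;z=X[...,2]
    q=X[(z>.066)&(z<.085)&(X[...,0]>.6)&(X[...,0]<.73)&(X[...,1]>-.05)&(X[...,1]<.22)]
    print(n,len(q),cv2.minAreaRect(q[:,:2].astype(np.float32)),np.median(q[:,2]))
c.save("pics/s5.png",(210,140,450,390),2.3)
E
```

```text
22.6 [ 0.6473 -0.2456  0.1664] -87.47852550291927 0.017268781049653473 1.002333081337004
[237  96  75 185] [ 0.646  -0.2464] [0.0541 0.1504] long deg 2.6 z 0.031237529725114066
scene 471 ((0.6604509949684143, 0.09166713058948517), (0.05614573881030083, 0.15130102634429932), 6.572364807128906) 0.07329102946147459
side 279 ((0.6614997982978821, 0.09080915153026581), (0.05659772455692291, 0.15607231855392456), 6.828240394592285) 0.07245234877996531
```

View pics/s5.png

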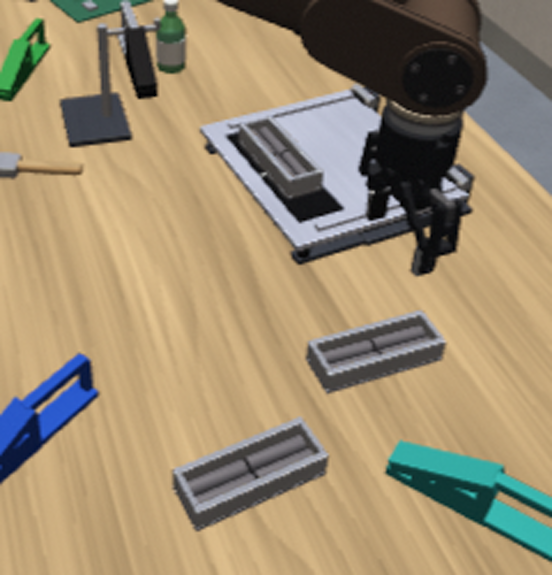

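The crop shows the first tray flat on the pad, shifted left (+y) along it. The gripper is above the second tray.

>>> carry_out(
  deltas=[-0.001, 0.001, 0.05, 0, 0, 0, -0.001, 0.001, 0.11, 0, 0, 0, -0.001, 0.001, 0.15, 0, 0, 0, -0.001, 0.001, 0.162, 0, 0, 0, -0.001, 0.001, 0.162, 0, 0, 0],
)

```text
time: 23.38
eef_pos: [0.6467, -0.2467, 0.0049]
tcp_rot: [1.0, 0.022, -0.0, -0.0]
contact_force: [-0.7, -0.2, -0.2]
opening: 0.999
finger_force: 0.0
```

>>> carry_out(
  deltas=[0, 0, 0, 0, 0, 0, 0, 0, 0, 0, 0, 0, 0, 0, 0, 0, 0, 0, 0, 0, 0, 0, 0, 0],
  grip=0,
  grip_force=60,
)

```text
time: 23.88
eef_pos: [0.6484, -0.2477, 0.0081]
tcp_rot: [1.0, 0.021, 0.002, 0.001]
contact_force: [-0.5, 1.8, 5.3]
opening: 0.623
finger_force: 68.3
```

>>> carry_out(
  deltas=[0, 0, -0.02, 0, 0, 0, 0, 0, -0.08, 0, 0, 0, 0, 0, -0.14, 0, 0, 0, 0, 0, -0.17, 0, 0, 0, 0, 0, -0.17, 0, 0, 0],
)

```text
time: 24.5
eef_pos: [0.6479, -0.2482, 0.1793]
tcp_rot: [1.0, 0.021, 0.003, 0.002]
contact_force: [0.5, 0.3, -4.5]
opening: 0.622
finger_force: 67.3
```

```bash
python3 -c "
from h import *
s=ctrl.get_state();print(s['time'],s['eef_pos'],s['contact_force'],s['opening'],yawy())
to(.66+.015*.1167,.0785-.015*.993,s['eef_pos'][2],6.7)
"
```

```text
24.5 [ 0.64787643 -0.24818144  0.17930246] [ 0.5426792   0.30449669 -4.50749483] 0.6222651965089628 -87.5481780582946
to 0.6617505 0.063605 0.17930246384629486 6.7 -> [0.0272, -0.3109, -0.0012] [0.009, -0.001, -1.645]
```

>>> carry_out(
  deltas=[0.003, -0.031, 0, 0, 0, -0.165, 0.006, -0.062, 0, 0, 0, -0.33, 0.008, -0.093, 0, 0, 0, -0.494, 0.011, -0.124, 0, 0, 0, -0.658, 0.014, -0.155, 0, 0, 0, -0.822],
)

```text
time: 25.12
eef_pos: [0.6516, -0.0903, 0.1708]
tcp_rot: [0.907, 0.421, -0.002, -0.002]
contact_force: [0.3, -0.1, -4.5]
opening: 0.618
finger_force: 67.1
```

>>> carry_out(
  deltas=[0.025, -0.019, 0, 0, 0, -0.165, 0.05, -0.038, 0, 0, 0, -0.33, 0.074, -0.057, 0, 0, 0, -0.494, 0.099, -0.077, 0, 0, 0, -0.658, 0.123, -0.096, 0, 0, 0, -0.822],
)

```text
time: 25.75
eef_pos: [0.6583, 0.0652, 0.1708]
tcp_rot: [0.663, 0.749, -0.002, -0.002]
contact_force: [0.3, 0.2, -4.8]
opening: 0.62
finger_force: 67.1
```

>>> carry_out(
  deltas=[0, 0, 0.05, 0, 0, 0, 0, 0, 0.06, 0, 0, 0, 0, 0, 0.06, 0, 0, 0],
)

```text
time: 26.12
eef_pos: [0.6586, 0.0638, 0.1118]
tcp_rot: [0.665, 0.747, -0.002, -0.002]
contact_force: [0.5, 0.5, -3.5]
opening: 0.616
finger_force: 66.9
```

```bash
python3 -c "
from h import *
s=ctrl.get_state();print(s['time'],s['eef_pos'],s['contact_force'],s['opening'],yawy())
to(.6617,.0636,.084,6.7)
c=Cam('wrist');c.save('pics/w6.png')
"
```

```text
26.125 [0.65859145 0.06381559 0.11176947] [ 0.54569164  0.49737861 -3.51184937] 0.6161770834118424 6.612639202186414
to 0.6617 0.0636 0.084 6.7 -> [-0.0006, 0.0032, 0.0278] [-0.006, -0.001, -0.002]
```

View pics/w6.png

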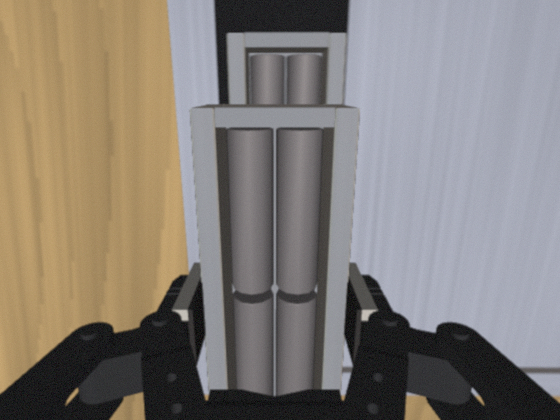

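The held tray is 8–13 px left of the pad and the lower tray, about 4–5 mm. I correct by +5 mm and lower it.

>>> carry_out(
  deltas=[0, 0.003, 0.01, 0, 0, 0, 0, 0.005, 0.02, 0, 0, 0, 0, 0.005, 0.027, 0, 0, 0, 0, 0.005, 0.029, 0, 0, 0, 0, 0.005, 0.029, 0, 0, 0],
)

```text
time: 26.8
eef_pos: [0.6654, 0.0647, 0.0855]
tcp_rot: [0.665, 0.747, -0.0, -0.0]
contact_force: [0.2, 0.2, -4.6]
opening: 0.618
finger_force: 67.1
```

>>> carry_out(
  deltas=[0, 0, 0.001, 0, 0, 0, 0, 0, 0.002, 0, 0, 0, 0, 0, 0.002, 0, 0, 0],
)

```text
time: 27.18
eef_pos: [0.6655, 0.0648, 0.0838]
tcp_rot: [0.665, 0.747, 0.0, 0.0]
contact_force: [0.1, 0.3, -4.2]
opening: 0.617
finger_force: 67.1
```

>>> carry_out(
  deltas=[0, -0.0035, 0, 0, 0, 0, 0, -0.0035, 0.001, 0, 0, 0, 0, -0.0035, 0.002, 0, 0, 0],
)

```text
time: 27.55
eef_pos: [0.662, 0.0643, 0.082]
tcp_rot: [0.665, 0.747, -0.0, -0.0]
contact_force: [-1.8, -0.7, -0.5]
opening: 0.618
finger_force: 67.7
```

>>> carry_out(
  deltas=[0, 0, 0.001, 0, 0, 0, 0, 0, 0.001, 0, 0, 0],
)

```text
time: 27.8
eef_pos: [0.6621, 0.0643, 0.0821]
tcp_rot: [0.665, 0.747, -0.0, -0.0]
contact_force: [-4.8, -0.2, 5.5]
opening: 0.623
finger_force: 68.0
```

>>> carry_out(
  deltas=[0, 0, -0.002, 0, 0, 0, 0, 0, -0.002, 0, 0, 0, 0, 0, -0.002, 0, 0, 0, 0, 0, -0.002, 0, 0, 0],
  grip=90,
)

```text
time: 28.3
eef_pos: [0.6622, 0.0643, 0.0827]
tcp_rot: [0.665, 0.747, 0.0, 0.0]
contact_force: [-0.8, -0.0, -0.5]
opening: 0.9
finger_force: 0.0
```

>>> carry_out(
  deltas=[0, 0, -0.03, 0, 0, 0, 0, 0, -0.08, 0, 0, 0, 0, 0, -0.1, 0, 0, 0],
  grip=100,
)

```text
time: 28.68
eef_pos: [0.6638, 0.0643, 0.1866]
tcp_rot: [0.665, 0.747, 0.002, 0.002]
contact_force: [0.1, -0.9, -0.1]
opening: 1.002
finger_force: 0.0
```

>>> carry_out(
  deltas=[-0.039, -0.026, 0, 0, 0, 0.154, -0.078, -0.052, 0, 0, 0, 0.308, -0.118, -0.077, 0, 0, 0, 0.462, -0.157, -0.103, 0, 0, 0, 0.616, -0.196, -0.129, 0, 0, 0, 0.77],
)

```text
time: 29.3
eef_pos: [0.5554, -0.1463, 0.1817]
tcp_rot: [0.898, 0.44, -0.0, -0.0]
contact_force: [0.2, 0.1, 0.5]
opening: 1.001
finger_force: 0.0
```

>>> carry_out(
  deltas=[-0.046, 0.009, 0, 0, 0, 0.154, -0.092, 0.018, 0, 0, 0, 0.308, -0.138, 0.026, 0, 0, 0, 0.462, -0.184, 0.035, 0, 0, 0, 0.616, -0.23, 0.044, 0, 0, 0, 0.77],
)

```text
time: 29.92
eef_pos: [0.4504, -0.3555, 0.1817]
tcp_rot: [0.997, 0.071, -0.0, -0.0]
contact_force: [0.9, -0.5, 0.5]
opening: 1.002
finger_force: 0.0
```

>>> carry_out(
  deltas=[0, 0, 0, 0, 0, 0, 0, 0, 0, 0, 0, 0],
)

```text
time: 30.18
eef_pos: [0.4513, -0.354, 0.1818]
tcp_rot: [0.997, 0.074, -0.0, -0.001]
contact_force: [0.9, 0.4, 0.2]
opening: 1.003
finger_force: 0.0
```

```bash
python3 tw.py .4518 -.355; cat > stk.py <<'E'
from h import *
np.set_printoptions(suppress=True,precision=4)
for n in ["scene","side"]:
    c=Cam(n);X=c.X;z=X[...,2]
    for lo,hi in ((.066,.085),(.096,.115),(.13,.147)):
        q=X[(z>lo)&(z<hi)&(X[...,0]>.6)&(X[...,0]<.73)&(X[...,1]>-.05)&(X[...,1]<.22)]
        if len(q)>40:
            r=cv2.minAreaRect(q[:,:2].astype(np.float32)); d=np.array(r[0])-[.66,.0785];a=.117
            print(n,len(q),np.round(r[0],4),np.round(r[1],4),round(r[2],1),'z',np.median(q[:,2]),'pad xy',d@[np.cos(a),np.sin(a)],d@[-np.sin(a),np.cos(a)])
E
python3 stk.py
```

```text
30.175 [ 0.4513 -0.354   0.1818] -81.56546453053849 0.0230267453404445 1.0028028784607492
[241  95  70 177] [ 0.4506 -0.356 ] [0.0542 0.1503] long deg 8.8 z 0.031236462309610413
scene 274 [0.6617 0.0785] [0.0561 0.1767] 6.8 z 0.0747822957592672 pad xy 0.001725881632001205 -0.00022615278559665476
scene 585 [0.6625 0.0616] [0.0567 0.1525] 6.5 z 0.10410563077568624 pad xy 0.00048114757592863325 -0.01710697688620422
```

>>> carry_out(
  deltas=[-0.001, 0.002, 0.055, 0, 0, -0.006, -0.001, 0.002, 0.115, 0, 0, -0.006, -0.001, 0.002, 0.16, 0, 0, -0.006, -0.001, 0.002, 0.177, 0, 0, -0.006, -0.001, 0.002, 0.177, 0, 0, -0.006],
)

```text
time: 30.95
eef_pos: [0.451, -0.3559, 0.0052]
tcp_rot: [0.997, 0.077, -0.0, -0.001]
contact_force: [-0.1, -0.3, 0.6]
opening: 0.997
finger_force: 0.0
```

>>> carry_out(
  deltas=[0, 0, 0, 0, 0, 0, 0, 0, 0, 0, 0, 0, 0, 0, 0, 0, 0, 0, 0, 0, 0, 0, 0, 0],
  grip=0,
  grip_force=60,
)

```text
time: 31.45
eef_pos: [0.4521, -0.3573, 0.0084]
tcp_rot: [0.997, 0.076, 0.001, 0.001]
contact_force: [0.1, 2.1, 5.7]
opening: 0.617
finger_force: 67.3
```

>>> carry_out(
  deltas=[0, 0, -0.02, 0, 0, 0, 0, 0, -0.08, 0, 0, 0, 0, 0, -0.14, 0, 0, 0, 0, 0, -0.19, 0, 0, 0, 0, 0, -0.19, 0, 0, 0],
)

```text
time: 32.08
eef_pos: [0.4529, -0.3592, 0.2026]
tcp_rot: [0.997, 0.076, 0.004, 0.005]
contact_force: [0.4, -1.1, -5.0]
opening: 0.619
finger_force: 66.3
```

```bash
python3 -c "
from h import *
s=ctrl.get_state();print(s['time'],s['eef_pos'],s['contact_force'],s['opening'],yawy())
to(.661-.014*.1167,.0785+.014*.993,s['eef_pos'][2],6.7)
"
```

```text
32.075 [ 0.45291935 -0.35916367  0.20260104] [ 0.36983887 -1.06372939 -4.96602474] 0.6187312178459956 -81.24659467679561
to 0.6593662 0.092402 0.20260103699930496 6.7 -> [0.2728, -0.4149, -0.0027] [0.014, 0.003, -1.535]
```

>>> carry_out(
  deltas=[0.027, -0.041, 0, 0, 0, -0.153, 0.055, -0.082, 0, 0, 0, -0.307, 0.082, -0.123, 0, 0, 0, -0.46, 0.11, -0.164, 0, 0, 0, -0.614, 0.137, -0.205, 0, 0, 0, -0.767],
)

```text
time: 32.7
eef_pos: [0.5538, -0.1312, 0.1926]
tcp_rot: [0.895, 0.446, -0.002, -0.002]
contact_force: [0.9, -0.2, -5.3]
opening: 0.618
finger_force: 66.2
```

>>> carry_out(
  deltas=[0.048, -0.01, 0, 0, 0, -0.153, 0.096, -0.021, 0, 0, 0, -0.307, 0.145, -0.031, 0, 0, 0, -0.46, 0.193, -0.042, 0, 0, 0, -0.614, 0.242, -0.052, 0, 0, 0, -0.767],
)

```text
time: 33.33
eef_pos: [0.6589, 0.0921, 0.1921]
tcp_rot: [0.663, 0.749, -0.002, -0.002]
contact_force: [0.2, -0.6, -4.8]
opening: 0.62
finger_force: 66.2
```

>>> carry_out(
  deltas=[0, 0, 0.03, 0, 0, 0, 0, 0, 0.04, 0, 0, 0, 0, 0, 0.04, 0, 0, 0, 0, 0, 0.04, 0, 0, 0, 0, 0, 0.04, 0, 0, 0],
)

```text
time: 33.95
eef_pos: [0.6611, 0.0902, 0.1573]
tcp_rot: [0.665, 0.747, 0.001, 0.001]
contact_force: [-0.5, 0.1, -5.3]
opening: 0.615
finger_force: 66.0
```

```bash
python3 -c "
from h import *
s=ctrl.get_state();print(s['time'],s['eef_pos'],s['contact_force'],s['opening'],yawy())
to(.661,.0924,.116,6.7)
"
```

```text
33.95 [0.66107749 0.09015581 0.15727781] [-0.46710378  0.06354303 -5.33424184] 0.6149670083427313 6.592612213821955
to 0.661 0.0924 0.116 6.7 -> [0.0023, 0.0001, 0.0413] [0.002, 0.0, -0.002]
```

>>> carry_out(
  deltas=[0.002, 0, 0.02, 0, 0, 0, 0.002, 0, 0.035, 0, 0, 0, 0.002, 0, 0.041, 0, 0, 0, 0.002, 0, 0.041, 0, 0, 0],
)

```text
time: 34.45
eef_pos: [0.66, 0.0928, 0.1145]
tcp_rot: [0.665, 0.747, -0.0, -0.0]
contact_force: [-0.6, 0.3, -3.7]
opening: 0.616
finger_force: 66.6
```

>>> carry_out(
  deltas=[0, 0, 0.001, 0, 0, 0, 0, 0, 0.002, 0, 0, 0, 0, 0, 0.002, 0, 0, 0],
)

```text
time: 34.83
eef_pos: [0.6601, 0.0928, 0.1145]
tcp_rot: [0.665, 0.747, -0.0, -0.0]
contact_force: [-5.6, 0.2, 5.2]
opening: 0.62
finger_force: 67.5
```

Contact at the expected height. Release and rise.

>>> carry_out(
  deltas=[0, 0, -0.001, 0, 0, 0, 0, 0, -0.001, 0, 0, 0, 0, 0, -0.001, 0, 0, 0, 0, 0, -0.001, 0, 0, 0],
  grip=90,
)

```text
time: 35.33
eef_pos: [0.6603, 0.0927, 0.1137]
tcp_rot: [0.665, 0.747, 0.0, 0.0]
contact_force: [-0.0, -0.2, -0.1]
opening: 0.899
finger_force: 0.0
```

>>> carry_out(
  deltas=[0, 0, -0.03, 0, 0, 0, 0, 0, -0.08, 0, 0, 0, 0, 0, -0.11, 0, 0, 0],
)

```text
time: 35.7
eef_pos: [0.6611, 0.0927, 0.2268]
tcp_rot: [0.665, 0.747, 0.001, 0.001]
contact_force: [-0.1, 0.1, -0.3]
opening: 0.902
finger_force: 0.0
```

>>> carry_out(
  deltas=[-0.05, 0, -0.03, 0, 0, 0, -0.11, 0, -0.04, 0, 0, 0, -0.17, 0, -0.04, 0, 0, 0, -0.23, 0, -0.04, 0, 0, 0, -0.23, 0, -0.04, 0, 0, 0],
)

```text
time: 36.33
eef_pos: [0.6866, -0.1403, 0.2631]
tcp_rot: [0.667, 0.745, -0.0, 0.0]
contact_force: [0.6, 1.2, -0.6]
opening: 0.899
finger_force: 0.0
```

```bash
python3 stk.py; python3 -c "
from h import *
s=ctrl.get_state();print(s['time'],s['eef_pos'],s['contact_force'])
a=Cam('scene');b=Cam('side');b.find('tray1_c');a.find('tray1_c')
cv2.imwrite('pics/fin.png',np.hstack([cv2.resize(a.im[140:380,80:400],(400,300)),cv2.resize(b.im[110:410,200:480],(300,300))])[:,:,::-1])"
```

```text
scene 195 [0.6845 0.087 ] [0.0515 0.186 ] 23.6 z 0.07405748022001135 pad xy 0.025333526398136696 0.00557572624269907
scene 173 [0.6634 0.0759] [0.0555 0.1825] 5.4 z 0.10619339490688762 pad xy 0.003066340232602476 -0.0029469594776335454
scene 508 [0.6605 0.091 ] [0.0563 0.1508] 6.7 z 0.13729781632671845 pad xy 0.001997887388261733 0.012309366876420065
side 167 [0.6439 0.0704] [0.0514 0.1866] 18.5 z 0.07711186946108672 pad xy -0.016945356398909824 -0.006162345251904892
side 267 [0.6635 0.0749] [0.0595 0.1823] 6.4 z 0.10494912180223226 pad xy 0.003085499648067887 -0.004033914095464194
side 279 [0.661  0.0902] [0.0555 0.1524] 6.6 z 0.13621780703164588 pad xy 0.002336175349558229 0.011511151670251374
36.425 [ 0.68659478 -0.13614864  0.26328421] [-0.09614443  0.02989703  0.49953874]
side tray1_c 0.66 [334. 190.] [0.665 0.094 0.125]
scene tray1_c 0.87 [242. 267.] [0.658 0.097 0.124]
```

View pics/fin.png

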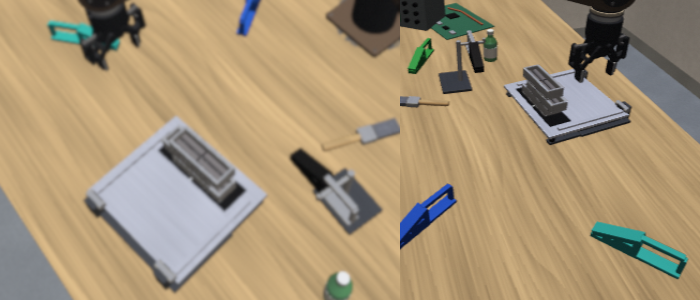

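The stack is three trays high, flat and alternating (about +13, −17, +12 mm). The wedge hangs on the hook, the plate is shut, and the gripper is clear. No fourth tray shows in either view.

```bash
python3 -c "
from plant import ctrl
print(ctrl.sign_off())"
```

```text
the job is handed in; nothing more can be done
None
```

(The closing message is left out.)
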